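# Put the sockets back on the socket rail in order of size

## Robot

A 6-joint arm with a two-finger parallel gripper is mounted at the origin on a cart in front of the work surface, level with it; the furniture and walls round the work are solid. World frame = base frame: x ahead of the robot, y to its left, z up, the work surface at z = 0. Lengths are in mm, angles in rad, forces in N, time in s.
With the tool pointing down it reaches from about 350 to 975 mm from the base axis. Payload 7.1 kg.
Tool frame: the origin (TCP) lies at the very end of the fingers, on their centre line; the grasp point (between the pads) lies 19 mm behind it; z points along the fingers, y is the line along which they close (so a half turn about z gives the same grasp; the last joint's range is limited). The gripper opens to 88 mm and grips with 3 to 60 N. Pads are 20 mm wide; open, the fingers measure 115 mm over their backs; the gripper's body (75 mm by 178 mm) begins 61 mm behind the grasp point.
Start: joints at [1.218, 0.423, 1.63, -0, 1.089, -0.019], TCP at [204.74, 590.496, 191.575] pointing down, gripper open.
Joint ranges: [-3, 3], [-0.9, 2.11], [0.09, 2.58], [-1.31, 4.45], [0.11, 2.69], [-2.54, 2.54]. Speed limits (rad/s): [2.39, 2.39, 3.01, 3.14, 3.14, 3.14].

## Interface

Orientations are given as a rotation vector (axis times angle).
In Python, from workcell import * gives the robot as it stands.
- The arm moves only by the tool step_arm, never from a script. Its argument "deltas" is a list of rows, each a list of 3 entries, a list of its own where there are three numbers: the shift along the tool's x, y, z in units of 300 mm (1.0 is 300 mm), then the turn, a rotation vector about the tool's x, y, z in units of 1.5 rad (1.0 is 1.5 rad), then the gripper command: -1 is shut, 1 is fully open, values between are in proportion. In form: [[[dx, dy, dz], [rx, ry, rz], gripper], ...]. A call has 1 to 20 rows; each row is the pose to reach, as a shift and turn from the pose commanded when the call began, along the tool's axes at that moment; what a row does not reach only later rows make up. A row lasts 1/12 s, in which the tool goes at most 41.7 mm and 7.16 degrees, less where a joint would pass 70% of its speed; a pose out of reach is approached as far as the arm can. A call with a number of a shift or a turn outside -1 to 1 is refused whole. A call with a gripper value outside its range is refused whole. The fingers move at their own pace and stop on an object; the grip force is fixed at half the most. Time passes only in rows, so rows that repeat a pose let the fingers close. It gives the time, the measured TCP pose, the force, the opening and the grip force at its end, in the units of the state.
- get_obs(): the state, without advancing time (a new reading comes with each control period).
- get_image(name): name is "scene" or "side" or "wrist"; returns a dict with "pixels" (400x640x3 uint8, red, green, blue), "fx", "fy", "cx", "cy" (pixels), "T" (4x4, takes a point from camera to world coordinates). Camera axes: x right, y down, z forward; pixel columns grow to the right and rows downward; lengths in mm; the calibration is good to about 2 mm. A picture is of the moment at which its call begins. There is no depth.
- close_job(): hands the job in; it is judged then, once.
The state is a dict: "t": time; "qpos": joint angles; "qvel": joint speeds; "joint_torque": joint torques, N m; "ee_pos": TCP position; "orientation": TCP orientation; "ft_force": force on the tool from outside, world axes, zero at the start; "moment": the same for the moment, N m; "width": finger opening in mm; "grasp_force": force on a finger pad.
Only numpy, scipy, OpenCV 4.12 (cv2) and the standard library are available. Lean on these libraries where they do the work, as an engineer would, in place of code of your own. Each camera call takes 0.05 s, during which the arm holds its last target. There are 200 camera calls.

## Task

Put the four wrench sockets back on the socket rail in order of size, one to a clip: the largest on the clip next to the red end with the hanging loop, then smaller and smaller to the smallest next to the black end. One of them already stands on the rail, but on the wrong clip. Each socket stands upright, mouth up, down over its stud and fully on its seat.

Things in the scene. Friction and masses are not known exactly. Their poses are not given: they have to be found in the camera images.
- socket_41: the largest of four bright steel wrench sockets, upright with the hexagon mouth (41 mm across flats) up: 60 mm outside diameter from 32 mm above its foot to the top, 51 mm below, 64 mm tall, about 500 g; in its foot a square through hole 19.6 mm wide, for the stud; origin at the centre of the foot, z up through the mouth; at the start it stands on the bench
- socket_36: the second largest of four bright steel wrench sockets, upright with the hexagon mouth (36 mm across flats) up: 52 mm outside diameter from 32 mm above its foot to the top, 47 mm below, 60 mm tall, about 380 g; in its foot a square through hole 19.6 mm wide, for the stud; origin at the centre of the foot, z up through the mouth; at the start it stands on the bench
- socket_30: the second smallest of four bright steel wrench sockets, upright with the hexagon mouth (30 mm across flats) up: 45 mm outside diameter from 32 mm above its foot to the top, 43 mm below, 55 mm tall, about 280 g; in its foot a square through hole 19.6 mm wide, for the stud; origin at the centre of the foot, z up through the mouth; at the start it stands on clip_1, where it does not belong
- socket_24: the smallest of four bright steel wrench sockets, upright with the hexagon mouth (24 mm across flats) up: 38 mm outside diameter from 32 mm above its foot to the top, 38 mm below, 50 mm tall, about 200 g; in its foot a square through hole 19.6 mm wide, for the stud; origin at the centre of the foot, z up through the mouth; at the start it stands on the bench
- clip_1: first clip, next to the red end cap with the hanging loop: 36 mm along the rail, 32 mm wide, seat 8 mm above its origin; in its middle an upright steel stud 10 mm thick, tapered to 5 mm at the tip 24 mm above the origin. Origin at the centre of its underside, 4 mm above the bench; x along the rail to the red end, z up
- clip_2: second clip from the red end: 36 mm along the rail, 32 mm wide, seat 8 mm above its origin; in its middle an upright steel stud 10 mm thick, tapered to 5 mm at the tip 24 mm above the origin. Origin at the centre of its underside, 4 mm above the bench; x along the rail to the red end, z up
- clip_3: third clip from the red end: 36 mm along the rail, 32 mm wide, seat 8 mm above its origin; in its middle an upright steel stud 10 mm thick, tapered to 5 mm at the tip 24 mm above the origin. Origin at the centre of its underside, 4 mm above the bench; x along the rail to the red end, z up
- clip_4: fourth clip, next to the black end cap: 36 mm along the rail, 32 mm wide, seat 8 mm above its origin; in its middle an upright steel stud 10 mm thick, tapered to 5 mm at the tip 24 mm above the origin. Origin at the centre of its underside, 4 mm above the bench; x along the rail to the red end, z up
- rail: aluminium channel 296 mm long, 42 mm wide, 10 mm high, fixed to the bench, with four equal black clips in a row; red cap with hanging loop at one end, black cap at the other. Origin at the middle of its underside, x towards the red end, z up. Clips are 70 to 86 mm apart, so on the rail grip sockets across it (fingers closing along the rail's y). An open carton, 0.19 m tall, stands behind the bench sockets
Things that resemble listed ones, but are neither listed nor needed, are in the scene too. What is shaped like the socket_24 but pink or turquoise is not meant.

How it is judged (in metres and radians):
At the end, for the whole second after the job is handed in: From the red end to the black end stand the 41, 36, 30 and 24 mm sockets, one on each clip: centred within 10 mm of the clip's stud, the foot within 4 mm of the seat's height, upright within 0.1 rad, released and at rest (horizontal distance between socket_41 and clip_1 below 0.01 m and z of socket_41 in the frame of clip_1 between 0.004 and 0.012 m and angle between each of socket_41, socket_36, socket_30, socket_24's own z axis and vertical below 0.1 rad and linear speed of each of socket_41, socket_36, socket_30, socket_24 below 0.02 m/s and angular speed of each of socket_41, socket_36, socket_30, socket_24 below 0.2 rad/s and horizontal distance between socket_36 and clip_2 below 0.01 m and z of socket_36 in the frame of clip_2 between 0.004 and 0.012 m and horizontal distance between socket_30 and clip_3 below 0.01 m and z of socket_30 in the frame of clip_3 between 0.004 and 0.012 m and horizontal distance between socket_24 and clip_4 below 0.01 m and z of socket_24 in the frame of clip_4 between 0.004 and 0.012 m); the robot touches nothing.
It also fails if it takes over 136 s, if anything falls off the work surface, if the arm or the gripper's body presses on something with over 40 N, if the wrist force passes 120 N, or if a joint passes its speed limit or range.

## Working session

There is one attempt and no reset: what is moved stays moved. The work goes in short steps, Python scripts to look and compute and a tool call to move; the robot and the scene stay as the last step left them, time stands still between calls to the robot, and variables do not carry over. Pictures are saved under pics/ and viewed, at most 14 in all, crops included, and the job is handed in when it is done.

Besides the shell and the picture viewer there is one more tool, called by a JSON object that holds its "method" and its "body". step_arm: Moves the arm, as the interface text tells. Its arguments: {"type":"object","properties":{"deltas":{"type":"array","items":{"type":"array"}}},"required":["deltas"]}

```bash
mkdir -p pics; ls; python3 - <<'E'
from workcell import *
import cv2,numpy as np
o=get_obs(); print({k:np.round(v,3) for k,v in o.items()})
for n in ["scene","side","wrist"]:
    i=get_image(n); cv2.imwrite(f"pics/{n}0.png",i["pixels"][:,:,::-1]); print(n,i["fx"],i["cx"],i["cy"],np.round(i["T"],3).tolist())
    np.savez(f"pics/{n}0.npz",**i)
E
```

```text
pics
{'t': np.float64(0.0), 'qpos': array([ 1.218,  0.424,  1.631, -0.   ,  1.089, -0.019]), 'qvel': array([ 0.001, -0.001, -0.   , -0.001,  0.001,  0.   ]), 'joint_torque': array([ 2.0000e-03, -5.4464e+01, -2.7366e+01,  6.4000e-02,  2.3000e-02,
       -0.0000e+00]), 'ee_pos': array([204.562, 589.935, 190.822]), 'orientation': array([-5.220e-01, -3.098e+00,  2.000e-03]), 'ft_force': array([-0.728,  0.13 ,  0.083]), 'moment': array([-0.018,  0.001,  0.044]), 'grasp_force': np.float64(0.0), 'width': np.float64(87.801)}
scene 435.5222327707351 316.0013485510874 198.86768015247972 [[0.784, -0.389, 0.483, 23.304], [-0.62, -0.486, 0.615, -643.601], [-0.004, -0.782, -0.623, 694.267], [0.0, 0.0, 0.0, 1.0]]
side 468.2545058874297 323.7626155890571 201.21671238088732 [[0.921, -0.248, 0.3, 143.491], [-0.389, -0.59, 0.707, -917.001], [0.002, -0.768, -0.64, 903.579], [0.0, 0.0, 0.0, 1.0]]
wrist 313.62481128092475 320.28139917993644 200.63124800760704 [[0.328, 0.907, 0.263, 133.081], [0.945, -0.315, -0.093, 614.801], [-0.001, 0.279, -0.96, 384.367], [0.0, 0.0, 0.0, 1.0]]
```

View pics/scene0.png

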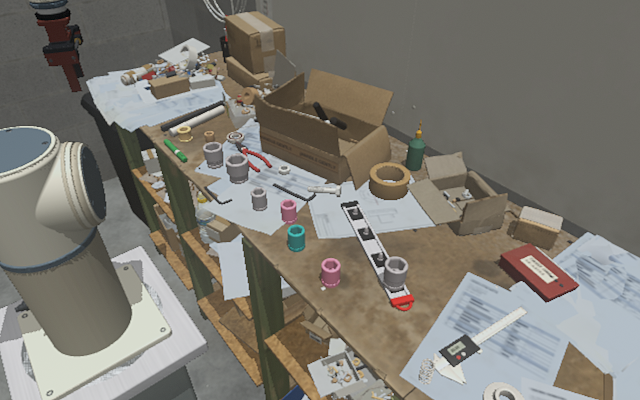

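View pics/side0.png

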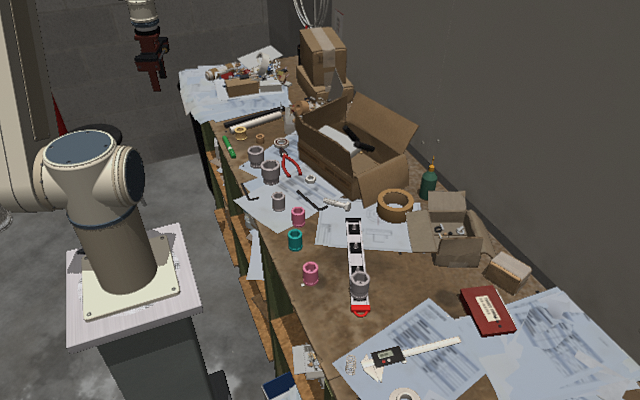

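View pics/wrist0.png

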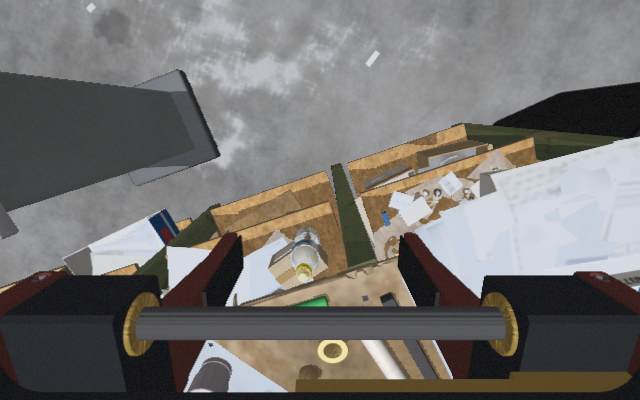

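The scene view shows bench sockets at about (213,154), (237,168) and (260,199), and the rail from (348,205) at the black end to (402,300) at the red end, with socket_30 at (396,273). In the side view the bench sockets are at (256,156), (270,172) and (278,202). The wrist view shows nothing useful yet. Next I'll zoom in with gridded crops to pick rims.

```bash
python3 - <<'E'
import cv2,numpy as np
def crop(n,x,y,w,h,s):
    p=np.load(f"pics/{n}0.npz")["pixels"][y:y+h,x:x+w,::-1]
    p=cv2.resize(p,None,fx=s,fy=s,interpolation=cv2.INTER_CUBIC)
    for k in range(x+(-x)%10,x+w,10):
        cv2.line(p,((k-x)*s,0),((k-x)*s,6),(0,0,255),1); cv2.putText(p,str(k),((k-x)*s,16),0,.35,(0,0,255))
    for k in range(y+(-y)%10,y+h,10):
        cv2.line(p,(0,(k-y)*s),(6,(k-y)*s),(0,0,255),1); cv2.putText(p,str(k),(8,(k-y)*s+4),0,.35,(0,0,255))
    return p
a=np.hstack([crop("scene",195,125,80,96,5),crop("side",235,130,80,96,5)])
cv2.imwrite("pics/z1.png",a)
b=np.hstack([crop("scene",335,190,85,120,5)[:600],crop("side",330,205,60,120,5)])
cv2.imwrite("pics/z2.png",b); print(a.shape,b.shape)
E
```

```text
(480, 800, 3) (600, 725, 3)
```

View pics/z1.png

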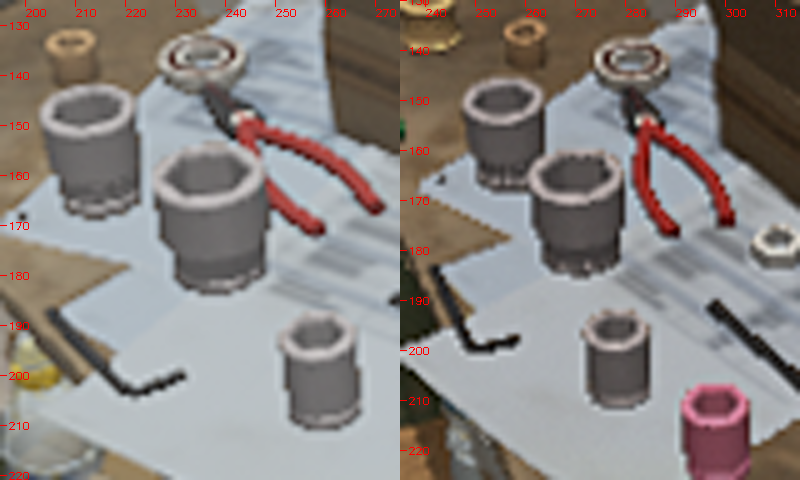

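View pics/z2.png

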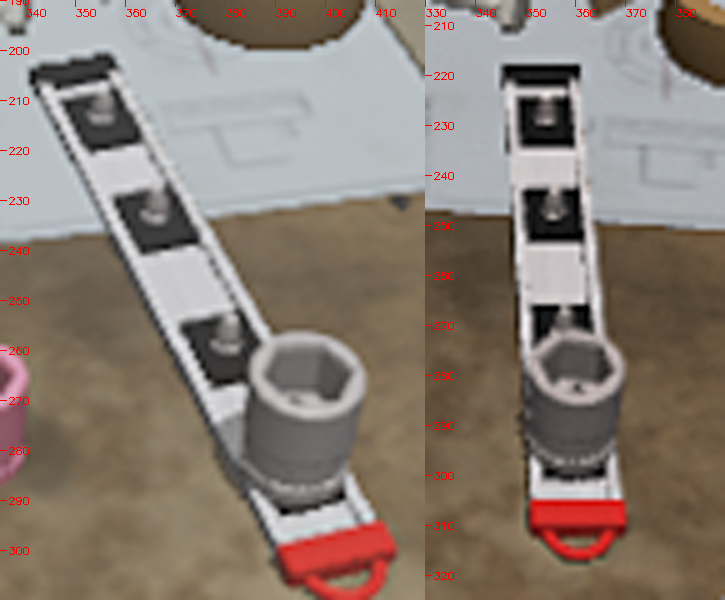

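Rims (scene / side): the 36 is at (213,146) / (256,150), the 41 at (237,160) / (270,165) and the 24 at (259,192) / (278,196). Stud tips: clip_4 (355,208), clip_3 (366,228), clip_2 (381,254). The 30 on clip_1 has its rim at (396,265).

```bash
cat > h.py <<'E'
import numpy as np
def ray(i,uv):
    T=np.array(i["T"]); d=T[:3,:3]@[(uv[0]-i["cx"])/i["fx"],(uv[1]-i["cy"])/i["fy"],1]
    return T[:3,3],d/np.linalg.norm(d)
def cast(i,uv,z):
    c,d=ray(i,uv); return c+d*(z-c[2])/d[2]
def tri(*L):
    A=0;b=0
    for i,uv in L:
        c,d=ray(i,uv); M=np.eye(3)-np.outer(d,d); A=A+M; b=b+M@c
    return np.linalg.solve(A,b)
E
python3 - <<'E'
from h import *
S=np.load("pics/scene0.npz");D=np.load("pics/side0.npz")
P={"36":((213,146.4),(255.8,150.3),60),"41":((237.2,160.2),(270.4,165.4),64),"24":((258.6,192.2),(278.4,196.2),50),
"30":((396.4,264.9),(360.1,279),67),"c2":((381,253.6),(357.6,267.4),28),"c3":((366,227.6),(355.6,243.4),28),"c4":((355.2,208),(354,224.6),28)}
for k,(a,b,z) in P.items(): print(k,cast(S,a,z).round(1),cast(D,b,z).round(1),tri((S,a),(D,b)).round(1))
for k,(l,r,v,z) in {"36":(203.4,222.6,146.4,60),"41":(225.6,249,160.2,64),"24":(250.8,266.6,192.2,50)}.items(): print(k,np.linalg.norm(cast(S,(l,v),z)-cast(S,(r,v),z)))
print(cast(S,(350,204.5),10),cast(S,(402,298),10))
E
```

```text
36 [437.8 343.4  60. ] [435.6 336.7  60. ] [434.4 333.7  64.2]
41 [452.2 235.8  64. ] [451.8 232.8  64. ] [452.2 235.3  63.3]
24 [430.8 100.4  50. ] [431.1  97.2  50. ] [432.9 103.8  45.7]
30 [ 504.3 -282.6   67. ] [ 503.1 -286.1   67. ] [ 505.1 -282.5   64.4]
c2 [ 532.4 -217.4   28. ] [ 530.8 -220.4   28. ] [ 532.  -218.2   27.2]
c3 [ 564. -138.   28.] [ 563.1 -142.3   28. ] [ 565.9 -136.9   24.1]
c4 [591.9 -71.3  28. ] [591.  -74.8  28. ] [593.  -70.7  25.5]
36 53.12652020917382
41 61.390232419783246
24 38.34547802178391
[606.31952265 -37.6729244   10.        ] [ 492.41053252 -317.36270727   10.        ]
```

```bash
cat >> h.py <<'E'
from scipy.spatial.transform import Rotation as Ro
def go(o,p,yaw):
    """delta in tool units to TCP p, tool y at angle yaw (deg), tool pointing down"""
    R=Ro.from_rotvec(o["orientation"]); y=np.radians(yaw)
    Y=np.array([np.cos(y),np.sin(y),0]);Z=np.array([0,0,-1.]);X=np.cross(Y,Z)
    G=Ro.from_matrix(np.c_[X,Y,Z]); 
    return (R.inv().apply(np.array(p)-o["ee_pos"])/300).round(4).tolist(),((R.inv()*G).as_rotvec()/1.5).round(4).tolist()
E
python3 - <<'E'
from h import *
from workcell import *
S=np.load("pics/scene0.npz");D=np.load("pics/side0.npz")
for n,uv in (("farbottom",(262,121)),("nearbottom",(350,180))): print(n,cast(S,uv,0).round())
print(cast(D,(303,162),0).round(),cast(D,(363,202),0).round())
print("flap nearest top", tri((S,(354,153)),(D,(370,174))).round(), tri((S,(258,97)),(D,(297,132))).round())
o=get_obs()
print(go(o,(437,338,150),120), go(o,(437,338,150),71))
E
```

```text
farbottom [679. 478.   0.]
nearbottom [685.  49.   0.]
[582. 297.   0.] [674.  32.   0.]
flap nearest top [711.  68.  68.] [506. 163. 233.]
([-1.0073, -0.54, 0.1372], [-0.0007, -0.0003, -0.5716]) ([-1.0073, -0.54, 0.1372], [-0.0008, -0.0, -0.0015])
```

{"method": "step_arm", "body": {"deltas": [[[-0.05,-0.03,0],[0,0,0],1],[[-0.15,-0.08,0],[0,0,0],1],[[-0.3,-0.16,0],[0,0,0],1],[[-0.45,-0.24,0],[0,0,0],1],[[-0.6,-0.32,0],[0,0,0],1],[[-0.75,-0.4,0],[0,0,0],1],[[-0.88,-0.47,0],[0,0,0],1],[[-0.96,-0.52,0],[0,0,0],1],[[-1,-0.54,0],[0,0,0],1],[[-1,-0.54,0],[0,0,0],1],[[-1,-0.54,0],[0,0,0],1],[[-1,-0.54,0],[0,0,0],1]]}}

```text
t: 1.15
ee_pos: [434.9, 338.7, 191.5]
orientation: [-0.524, -3.097, 0.0]
ft_force: [0.2, 1.3, 0.2]
width: 88.2
grasp_force: 0.0
```

```bash
python3 - <<'E'
from workcell import *
import cv2,numpy as np
o=get_obs(); print(o["t"],o["ee_pos"],o["orientation"])
i=get_image("wrist"); cv2.imwrite("pics/w1.png",i["pixels"][:,:,::-1]); np.savez("pics/w1.npz",**i)
E
```

```text
1.15 [434.87849459 338.67406112 191.47146292] [-5.23802394e-01 -3.09709683e+00  2.01709268e-04]
```

View pics/w1.png

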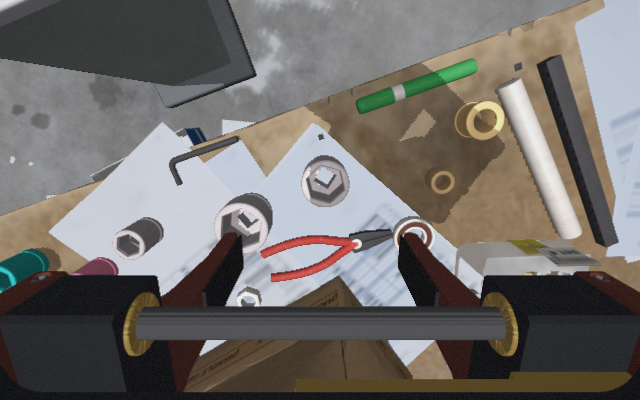

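In the wrist view, the 36 rim is centred near (327,183), the 41 at (242,224) and the 24 at (132,242). The pliers lie flat between the fingers, and the carton edge is near (340,280), well away. I'll cast these points.

```bash
python3 - <<'E'
from h import *
from workcell import *
W=np.load("pics/w1.npz")
p=W["pixels"]
for n,uv,z in (("36",(327,184),60),("41",(242,224),64),("24",(131,243),50),("box",(340,280),0),("box",(340,280),190),("box",(190,390),190),("plier",(357,243),10)): print(n,cast(W,uv,z).round(1))
for uv,r in (((327,184),26),((242,224),33)):
    a,b=cast(W,(uv[0]-r,uv[1]),62),cast(W,(uv[0]+r,uv[1]),62);print(np.linalg.norm(a-b))
import cv2
c=cv2.resize(p[120:300,90:390,::-1],None,fx=2.6,fy=2.6,interpolation=cv2.INTER_CUBIC)
cv2.imwrite("pics/w1c.png",c)
E
```

```text
36 [437.4 345.   60. ]
41 [448.3 243.3  64. ]
24 [431.3 107.5  50. ]
box [585.5 314.6   0. ]
box [475.9 338.7 190. ]
box [529.3 197.1 190. ]
plier [535.8 353.5  10. ]
54.91425187538982
72.3445890735596
```

View pics/w1c.png

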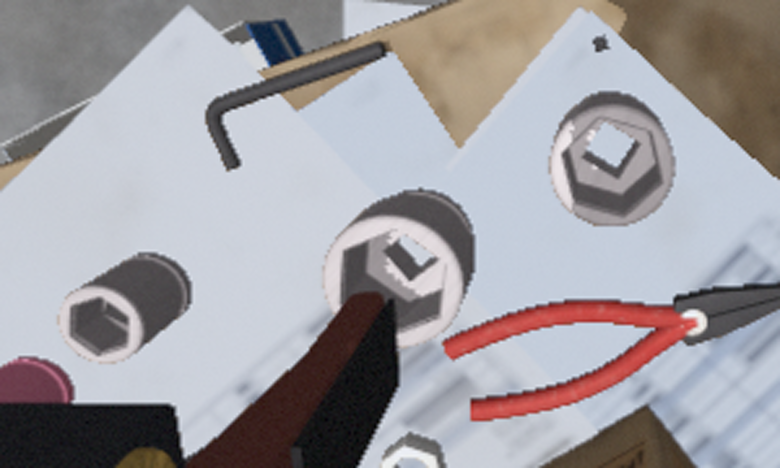

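```bash
python3 - <<'E'
from h import *
from workcell import *
W=np.load("pics/w1.npz");S=np.load("pics/scene0.npz");D=np.load("pics/side0.npz")
for n,uv,z in (("36",(325,183.8),60),("41",(241.5,228.8),64),("24",(128.8,244.6),50)): print(n,cast(W,uv,z).round(1))
def pr(i,p):
    q=np.linalg.inv(i["T"])@[*p,1]; return (q[:2]/q[2]*i["fx"]+[i["cx"],i["cy"]]).round()
a=cast(W,(340,280),0);b=cast(W,(340,280),190)
for t in (0,.25,.5,.75,1): q=a+(b-a)*t; print(q.round(),pr(S,q),pr(D,q))
o=get_obs()
print(go(o,(437.5,343,100),71), go(o,(437.5,343,27),71))
E
```

```text
36 [436.5 343.1  60. ]
41 [453.3 240.6  64. ]
24 [432.2 104.1  50. ]
[586. 315.   0.] [265. 151.] [302. 159.]
[558. 321.  48.] [255. 140.] [293. 148.]
[531. 327.  95.] [244. 127.] [284. 137.]
[503. 333. 142.] [232. 114.] [274. 124.]
[476. 339. 190.] [219. 100.] [264. 112.]
([-0.0057, 0.0148, 0.3049], [-0.0001, -0.0003, -0.0013]) ([-0.0058, 0.0149, 0.5483], [-0.0001, -0.0003, -0.0013])
```

{"method": "step_arm", "body": {"deltas": [[[-0.006,0.015,0.1],[0,0,0],1],[[-0.006,0.015,0.2],[0,0,0],1],[[-0.006,0.015,0.3],[0,0,0],1],[[-0.006,0.015,0.38],[0,0,0],1],[[-0.006,0.015,0.45],[0,0,0],1],[[-0.006,0.015,0.5],[0,0,0],1],[[-0.006,0.015,0.53],[0,0,0],1],[[-0.006,0.015,0.548],[0,0,0],1],[[-0.006,0.015,0.548],[0,0,0],1],[[-0.006,0.015,0.548],[0,0,0],1],[[-0.006,0.015,0.548],[0,0,0],-1],[[-0.006,0.015,0.548],[0,0,0],-1],[[-0.006,0.015,0.548],[0,0,0],-1],[[-0.006,0.015,0.548],[0,0,0],-1],[[-0.006,0.015,0.548],[0,0,0],-1],[[-0.006,0.015,0.548],[0,0,0],-1],[[-0.006,0.015,0.548],[0,0,0],-1],[[-0.006,0.015,0.548],[0,0,0],-1]]}}

```text
t: 2.7
ee_pos: [438.4, 342.7, 27.4]
orientation: [0.522, 3.098, -0.0]
ft_force: [0.5, -1.8, 3.3]
width: 49.5
grasp_force: 30.0
```

```bash
python3 - <<'E'
from h import *
from workcell import *
o=get_obs(); print(o["t"],o["ee_pos"],o["width"],o["grasp_force"],o["ft_force"])
print(go(o,(o["ee_pos"][0],o["ee_pos"][1],175),71))
o["ee_pos"][2]=175
print(go(o,(531.6,-219,175),-22.6))
E
```

```text
2.7 [438.41597457 342.71565163  27.36854504] 49.47396371659694 30.000776782399043 [ 0.54522368 -1.79837909  3.31145881]
([-0.0001, -0.0, -0.4921], [-0.0, 0.0001, -0.0014])
([-0.9069, -1.6673, 0.0002], [0.0001, 0.0001, 1.0877])
```

{"method": "step_arm", "body": {"deltas": [[[0,0,-0.04],[0,0,0],-1],[[0,0,-0.12],[0,0,0],-1],[[0,0,-0.22],[0,0,0],-1],[[0,0,-0.32],[0,0,0],-1],[[-0.01,-0.03,-0.41],[0,0,0.02],-1],[[-0.03,-0.09,-0.47],[0,0,0.06],-1],[[-0.06,-0.18,-0.49],[0,0,0.12],-1],[[-0.1,-0.28,-0.49],[0,0,0.18],-1],[[-0.14,-0.38,-0.49],[0,0,0.24],-1],[[-0.17,-0.48,-0.49],[0,0,0.3],-1],[[-0.21,-0.58,-0.49],[0,0,0.36],-1],[[-0.24,-0.68,-0.49],[0,0,0.42],-1],[[-0.28,-0.78,-0.49],[0,0,0.47],-1],[[-0.3,-0.85,-0.49],[0,0,0.49],-1],[[-0.315,-0.89,-0.49],[0,0,0.5],-1],[[-0.315,-0.89,-0.49],[0,0,0.5],-1]]}}

```text
t: 4.03
ee_pos: [439.3, 57.4, 174.3]
orientation: [-1.625, -2.688, 0.002]
ft_force: [0.2, 0.4, -5.2]
width: 49.3
grasp_force: 30.0
```

```bash
python3 - <<'E'
from h import *
from workcell import *
o=get_obs(); print(o["t"],o["ee_pos"],o["width"],o["grasp_force"],o["ft_force"])
print(go(o,(531.6,-219,150),-22.6))
E
```

```text
4.0333 [439.25970702  57.43232189 174.34319159] 49.32451286093241 29.99885500757955 [ 0.19222736  0.44492593 -5.18350281]
([-0.9589, -0.156, 0.0814], [-0.0006, 0.0004, 0.5854])
```

{"method": "step_arm", "body": {"deltas": [[[-0.04,0,0],[0,0,0.03],-1],[[-0.12,-0.02,0],[0,0,0.08],-1],[[-0.22,-0.03,0],[0,0,0.14],-1],[[-0.32,-0.05,0],[0,0,0.2],-1],[[-0.42,-0.07,0],[0,0,0.26],-1],[[-0.52,-0.08,0],[0,0,0.32],-1],[[-0.62,-0.1,0.02],[0,0,0.38],-1],[[-0.72,-0.12,0.04],[0,0,0.44],-1],[[-0.82,-0.13,0.06],[0,0,0.5],-1],[[-0.9,-0.15,0.08],[0,0,0.55],-1],[[-0.95,-0.156,0.08],[0,0,0.58],-1],[[-0.959,-0.156,0.08],[0,0,0.585],-1],[[-0.959,-0.156,0.08],[0,0,0.585],-1],[[-0.959,-0.156,0.08],[0,0,0.585],-1]]}}

```text
t: 5.2
ee_pos: [533.2, -215.7, 149.9]
orientation: [-2.609, -1.749, 0.0]
ft_force: [0.4, 0.8, -4.7]
width: 49.7
grasp_force: 30.0
```

```bash
python3 - <<'E'
from workcell import *
import cv2,numpy as np
o=get_obs(); print(o["t"],o["ee_pos"],o["orientation"])
i=get_image("wrist"); np.savez("pics/w2.npz",**i)
cv2.imwrite("pics/w2.png",cv2.resize(i["pixels"][80:,:,::-1],None,fx=1.25,fy=1.25,interpolation=cv2.INTER_CUBIC))
E
```

```text
5.2 [ 533.17044104 -215.71510624  149.92817041] [-2.60858371e+00 -1.74887380e+00  4.88194822e-04]
```

View pics/w2.png

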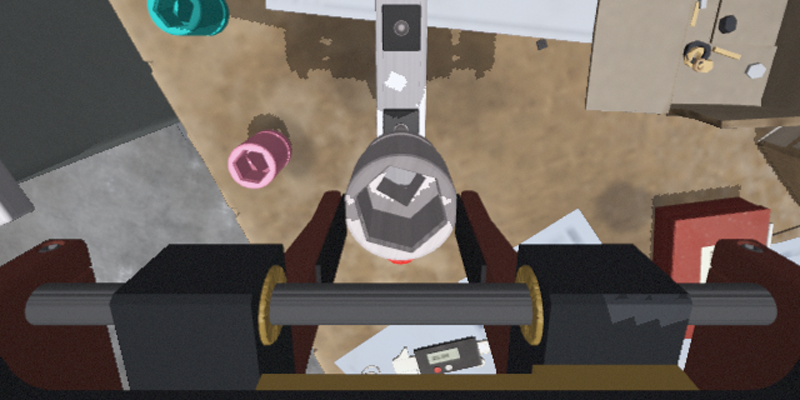

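```bash
python3 - <<'E'
from h import *
W=np.load("pics/w2.npz")
print(cast(W,(320.8,102.4),28),cast(W,(320.5,182),28),cast(W,(320.8,243),150-27+60),cast(W,(320.8,150),12))
E
```

```text
[ 565.83914922 -139.52115689   28.        ] [ 535.83607497 -211.76592062   28.        ] [ 536.29426253 -211.30813232  183.        ] [ 547.82763207 -183.39543603   12.        ]
```

```bash
python3 - <<'E'
from h import *
from workcell import *
print(go(get_obs(),(531.5,-221.5,40),-22.6))
E
```

```text
([-0.0208, 0.0031, 0.3669], [-0.0006, -0.0002, 0.0035])
```

{"method": "step_arm", "body": {"deltas": [[[-0.02,0.003,0.05],[0,0,0.003],-1],[[-0.02,0.003,0.12],[0,0,0.003],-1],[[-0.02,0.003,0.19],[0,0,0.003],-1],[[-0.02,0.003,0.24],[0,0,0.003],-1],[[-0.02,0.003,0.27],[0,0,0.003],-1],[[-0.02,0.003,0.29],[0,0,0.003],-1],[[-0.02,0.003,0.3],[0,0,0.003],-1],[[-0.02,0.003,0.31],[0,0,0.003],-1],[[-0.02,0.003,0.32],[0,0,0.003],-1],[[-0.02,0.003,0.33],[0,0,0.003],-1],[[-0.02,0.003,0.34],[0,0,0.003],-1],[[-0.02,0.003,0.34],[0,0,0.003],-1]]}}

```text
t: 6.25
ee_pos: [531.7, -222.5, 47.9]
orientation: [-2.614, -1.742, 0.0]
ft_force: [-1.0, 0.8, -4.5]
width: 49.3
grasp_force: 30.0
```

{"method": "step_arm", "body": {"deltas": [[[0,0,0.01],[0,0,0],-1],[[0,0,0.02],[0,0,0],-1],[[0,0,0.027],[0,0,0],-1],[[0,0,0.027],[0,0,0],-1],[[0,0,0.027],[0,0,0],1],[[0,0,0.027],[0,0,0],1],[[0,0,0.027],[0,0,0],1],[[0,0,0.027],[0,0,0],1],[[0,0,0.027],[0,0,0],1],[[0,0,-0.05],[0,0,0],1],[[0,0,-0.15],[0,0,0],1],[[0,0,-0.26],[0,0,0],1],[[0,0,-0.36],[0,0,0],1],[[0,0,-0.4],[0,0,0],1],[[0,0,-0.4],[0,0,0],1]]}}

```text
t: 7.5
ee_pos: [534.0, -223.4, 171.4]
orientation: [2.61, 1.739, 0.005]
ft_force: [0.9, -0.1, 0.1]
width: 88.1
grasp_force: 0.0
```

```bash
python3 - <<'E'
from workcell import *
from h import *
import cv2
o=get_obs(); print(o["t"],o["ee_pos"],o["ft_force"])
i=get_image("wrist"); np.savez("pics/w3.npz",**i)
cv2.imwrite("pics/w3.png",cv2.resize(i["pixels"][50:290,160:480,::-1],None,fx=2.5,fy=2.5,interpolation=cv2.INTER_CUBIC))
print(go(o,(503.7,-284,120),-22.6))
E
```

```text
7.5 [ 533.98918307 -223.35352056  171.44073858] [ 0.9131798  -0.11768352  0.12128356]
([-0.2254, -0.0165, 0.1714], [0.0043, 0.0001, -0.0003])
```

View pics/w3.png

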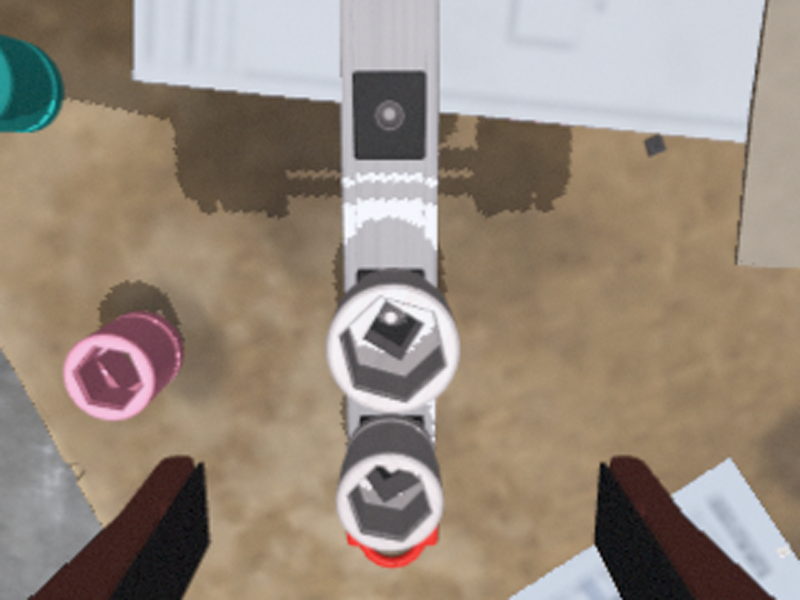

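Socket_36 stands on clip_2 with the stud showing in its hole at (316,177). The 30 rim is at (316,247) and the clip_3 stud tip at (316,96).

```bash
python3 - <<'E'
from workcell import *
from h import *
W=np.load("pics/w3.npz")
print("c3",cast(W,(316,95.6),28),"36",cast(W,(317.2,188.8),72),"c2",cast(W,(316,176.8),28),"30",cast(W,(315.6,247.2),67))
o=get_obs();print(go(o,(504,-284,38),-22.6))
E
```

```text
c3 [ 566.2476357  -139.41576332   28.        ] 36 [ 533.82478663 -219.996499     72.        ] c2 [ 533.45612263 -217.12580543   28.        ] 30 [ 507.67624547 -277.84265192   67.        ]
([-0.2251, -0.0108, 0.4371], [0.0019, 0.0001, -0.0004])
```

{"method": "step_arm", "body": {"deltas": [[[-0.05,0,0.02],[0,0,0],1],[[-0.13,-0.01,0.06],[0,0,0],1],[[-0.2,-0.01,0.12],[0,0,0],1],[[-0.214,-0.01,0.2],[0,0,0],1],[[-0.214,-0.01,0.28],[0,0,0],1],[[-0.214,-0.01,0.35],[0,0,0],1],[[-0.214,-0.01,0.4],[0,0,0],1],[[-0.214,-0.01,0.43],[0,0,0],1],[[-0.214,-0.01,0.445],[0,0,0],1],[[-0.214,-0.01,0.445],[0,0,0],1],[[-0.214,-0.01,0.445],[0,0,0],-1],[[-0.214,-0.01,0.445],[0,0,0],-1],[[-0.214,-0.01,0.445],[0,0,0],-1],[[-0.214,-0.01,0.445],[0,0,0],-1],[[-0.214,-0.01,0.445],[0,0,0],-1],[[-0.214,-0.01,0.445],[0,0,0],-1],[[-0.214,-0.01,0.445],[0,0,0],-1],[[-0.214,-0.01,0.445],[0,0,0],-1],[[-0.214,-0.01,0.445],[0,0,0],-1]]}}

```text
t: 9.13
ee_pos: [505.7, -281.2, 35.6]
orientation: [2.612, 1.741, 0.002]
ft_force: [2.1, -0.6, 6.0]
width: 31.4
grasp_force: 2.6
```

```bash
python3 - <<'E'
from workcell import *
from h import *
o=get_obs();print(o["t"],o["ee_pos"],o["width"],o["ft_force"]);p=o["ee_pos"].copy();o["ee_pos"][2]=140
print(go(o,(566,-139.5,140),-22.6))
E
```

```text
9.1333 [ 505.68606245 -281.15256463   35.64827332] 31.435954273808658 [ 2.13292236 -0.64282503  6.04172072]
([0.5132, 0.0038, -0.0001], [0.0018, 0.0001, -0.0004])
```

```bash
python3 - <<'E'
from workcell import *
import cv2,numpy as np
o=get_obs(); print(o["t"],o["width"],o["grasp_force"])
i=get_image("wrist"); np.savez("pics/w4.npz",**i)
j=get_image("side"); np.savez("pics/s4.npz",**j)
a=cv2.resize(i["pixels"][100:400,160:480,::-1],(400,375))
b=cv2.resize(j["pixels"][200:350,280:440,::-1],(400,375),interpolation=cv2.INTER_CUBIC)
cv2.imwrite("pics/w4.png",np.hstack([a,b]))
E
```

```text
9.1333 31.435954273808658 2.6017824429664316
```

View pics/w4.png

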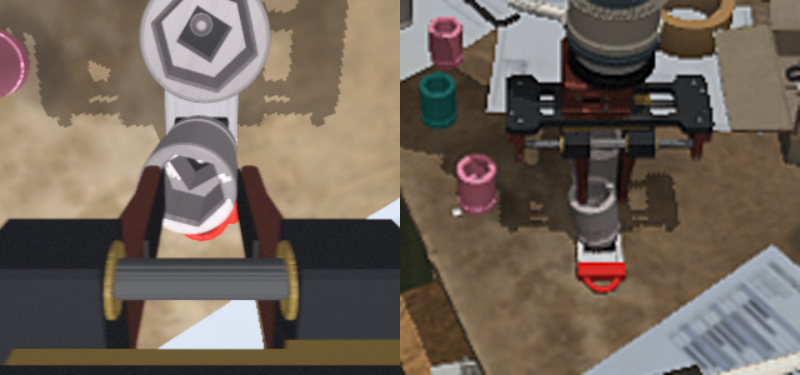

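The 30 slipped: the fingers closed on the black-end side of its axis and tilted it. I'll open and look again.

{"method": "step_arm", "body": {"deltas": [[[0,0,0],[0,0,0],1],[[0,0,0],[0,0,0],1],[[0,0,0],[0,0,0],1],[[0,0,0],[0,0,0],1],[[0,0,0],[0,0,0],1],[[0,0,0],[0,0,0],1],[[0,0,-0.1],[0,0,0],1],[[0,0,-0.2],[0,0,0],1],[[-0.05,0,-0.3],[0,0,0],1],[[-0.1,0,-0.4],[0,0,0],1],[[-0.17,0,-0.45],[0,0,0],1],[[-0.2,0,-0.45],[0,0,0],1],[[-0.2,0,-0.45],[0,0,0],1],[[-0.2,0,-0.45],[0,0,0],1]]}}

```text
t: 10.4
ee_pos: [480.4, -335.4, 168.3]
orientation: [-2.613, -1.739, 0.001]
ft_force: [0.2, -0.1, -0.4]
width: 87.7
grasp_force: 0.0
```

```bash
python3 - <<'E'
from workcell import *
import cv2,numpy as np
o=get_obs(); print(o["t"],o["width"],o["ee_pos"])
i=get_image("wrist"); np.savez("pics/w5.npz",**i)
cv2.imwrite("pics/w5.png",cv2.resize(i["pixels"][50:290,160:480,::-1],None,fx=2.5,fy=2.5,interpolation=cv2.INTER_CUBIC))
E
```

```text
10.4 87.69272754970474 [ 480.40742035 -335.36413504  168.31601997]
```

View pics/w5.png

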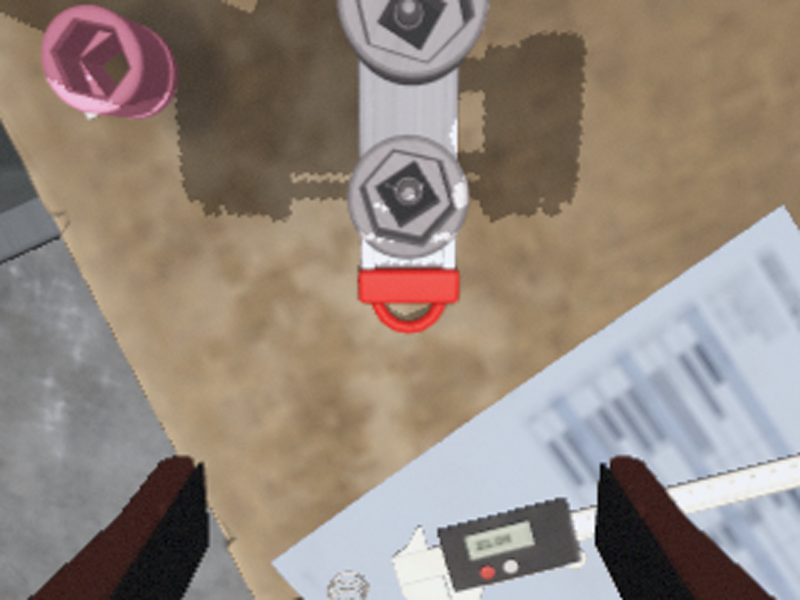

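The 30 has settled back upright on clip_1, with its rim at (323,128) and the stud tip at (323,126).

```bash
python3 - <<'E'
from workcell import *
from h import *
W=np.load("pics/w5.npz")
print("30",cast(W,(323.2,128),67),"c1",cast(W,(323.2,126),28),"c2",cast(W,(323.6,54.8),28))
o=get_obs();print(o["ee_pos"],o["orientation"]);print(go(o,(503.5,-286,37),-22.6))
E
```

```text
30 [ 506.72187665 -281.21769986   67.        ] c1 [ 506.91793255 -281.42344891   28.        ] c2 [ 533.28958193 -219.04101413   28.        ]
[ 480.39134774 -334.79307601  167.87608572] [-2.61198760e+00 -1.73997482e+00  1.33713104e-03]
([0.1793, 0.0098, 0.4364], [-0.002, -0.0007, -0.0007])
```

```bash
python3 - <<'E'
import cv2,numpy as np
i=np.load("pics/w4.npz");j=np.load("pics/s4.npz")
a=cv2.resize(i["pixels"][170:310,240:380,::-1],(480,480),interpolation=cv2.INTER_CUBIC)
b=cv2.resize(j["pixels"][245:325,333:383,::-1],(300,480),interpolation=cv2.INTER_CUBIC)
cv2.imwrite("pics/w4z.png",np.hstack([a,b]))
E
```

```text
(no output)
```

View pics/w4z.png

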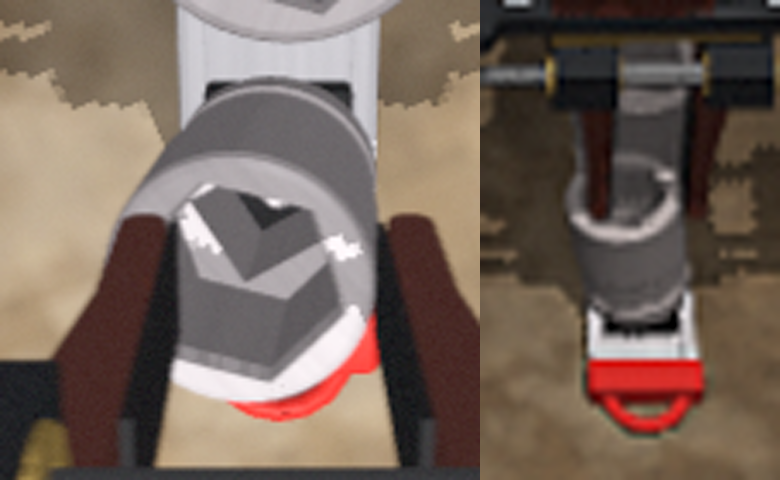

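```bash
python3 - <<'E'
from h import *
W=np.load("pics/w4.npz");D=np.load("pics/s4.npz")
def pr(i,p):
    q=np.linalg.inv(i["T"])@[*p,1]; return (q[:2]/q[2]*i["fx"]+[i["cx"],i["cy"]])
X=np.array([.384,.923,0]);Y=np.array([.923,-.384,0]);t=np.array([505.7,-281.2,35.6])
for sy in (-1,1):
  for sx in (-10,10):
    for h in (0,30):
      p=t+sy*15.7*Y+sx*X+[0,0,h]
      a=(pr(W,p)-[240,170])*480/140; b=(pr(D,p)-[333,245])*6+[480,0]
      print(sy,sx,h,a.round(),b.round())
E
```

```text
-1 -10 0 [190. 253.] [601. 266.]
-1 -10 30 [177. 327.] [604. 215.]
-1 10 0 [188. 156.] [598. 226.]
-1 10 30 [174. 216.] [601. 176.]
1 -10 0 [351. 253.] [680. 265.]
1 -10 30 [364. 326.] [685. 215.]
1 10 0 [353. 156.] [677. 226.]
1 10 30 [366. 216.] [681. 176.]
```

```bash
python3 - <<'E'
from workcell import *
from h import *
o=get_obs();print(go(o,(506,-282.5,38),-22.6))
E
```

```text
([0.1933, 0.0129, 0.4331], [-0.002, -0.0007, -0.0007])
```

{"method": "step_arm", "body": {"deltas": [[[0.06,0,0.05],[0,0,0],1],[[0.15,0.01,0.12],[-0.002,0,0],1],[[0.193,0.012,0.2],[-0.002,0,0],1],[[0.193,0.012,0.27],[-0.002,0,0],1],[[0.193,0.012,0.33],[-0.002,0,0],1],[[0.193,0.012,0.38],[-0.002,0,0],1],[[0.193,0.012,0.42],[-0.002,0,0],1],[[0.193,0.012,0.433],[-0.002,0,0],1],[[0.193,0.012,0.433],[-0.002,0,0],1],[[0.193,0.012,0.433],[-0.002,0,0],0.25],[[0.193,0.012,0.433],[-0.002,0,0],0.25],[[0.193,0.012,0.433],[-0.002,0,0],0.25],[[0.193,0.012,0.433],[-0.002,0,0],0.25],[[0.193,0.012,0.433],[-0.002,0,0],0.25],[[0.193,0.012,0.433],[-0.002,0,0],0.25]]}}

```text
t: 11.7
ee_pos: [507.2, -284.1, 40.3]
orientation: [2.612, 1.74, 0.003]
ft_force: [0.3, -0.3, 0.4]
width: 55.7
grasp_force: 0.0
```

```bash
python3 - <<'E'
from workcell import *
import cv2,numpy as np
o=get_obs(); print(o["t"],o["width"],o["grasp_force"],o["ee_pos"],o["moment"])
i=get_image("wrist"); j=get_image("side");s=get_image("scene")
a=cv2.resize(i["pixels"][150:320,220:400,::-1],(424,400),interpolation=cv2.INTER_CUBIC)
b=cv2.resize(j["pixels"][250:322,333:367,::-1],(188,400),interpolation=cv2.INTER_CUBIC)
c=cv2.resize(s["pixels"][240:310,360:393+0,::-1],(188,400),interpolation=cv2.INTER_CUBIC)
b=cv2.resize(j["pixels"][245:325,340:377,::-1],(185,400),interpolation=cv2.INTER_CUBIC)
c=cv2.resize(s["pixels"][235:315,375:412,::-1],(185,400),interpolation=cv2.INTER_CUBIC)
cv2.imwrite("pics/w6.png",np.hstack([a,b,c]))
E
```

```text
11.7 55.66552632900131 0.0 [ 507.1548417  -284.07139876   40.25134404] [-0.07039409  0.05185891 -0.00891719]
```

View pics/w6.png

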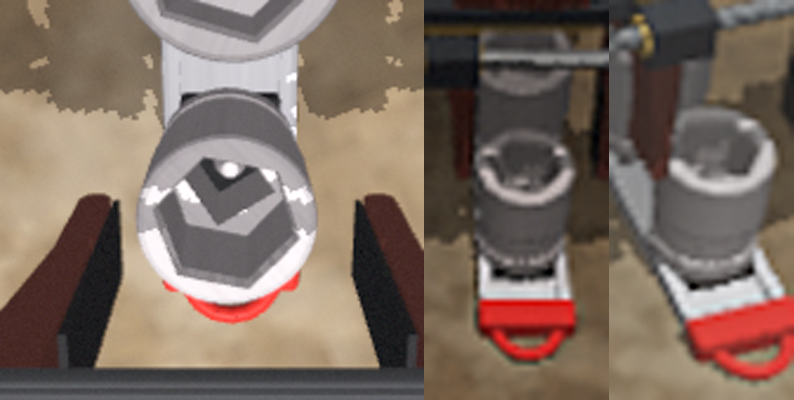

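```bash
python3 - <<'E'
from h import *
from workcell import *
o=get_obs();W=get_image("wrist");D=get_image("side");S=get_image("scene")
t=o["ee_pos"];X=np.array([.384,.923,0]);Y=np.array([.923,-.384,0])
def rel(p): d=p-t; return np.round([d@X,d@Y,d[2]],1)
wi=(270,236);si=(349.5,280.5);ci=(388,270.5)  # inner tip corner of left finger
for n,L in (("w+side",((W,wi),(D,si))),("w+scene",((W,wi),(S,ci))),("side+scene",((D,si),(S,ci)))): print(n,rel(tri(*L)))
for n,i,uv in (("w",W,wi),("d",D,si),("s",S,ci)):
  for h in (0,15,30): print(n,h,rel(cast(i,uv,t[2]+h)))
E
```

```text
w+side [  2.1 -28.2  15.8]
w+scene [  0.9 -24.9  18. ]
side+scene [-15.7 -28.3  35.9]
w 0 [ -4.3 -32.5  -0. ]
w 15 [  2.  -29.9  15. ]
w 30 [  8.3 -27.4  30. ]
d 0 [ 15.3 -25.5  -0. ]
d 15 [  2.4 -26.7  15. ]
d 30 [-10.4 -27.9  30. ]
s 0 [ 13.3 -12.1  -0. ]
s 15 [  1.1 -18.9  15. ]
s 30 [-11.1 -25.7  30. ]
```

The views show the real fingertips about 30 mm above the reported TCP. In all three they project near z≈70 with ee z=40, so the 36 was held only by its top few mm and the 30 slipped at its rim. I'll descend about 28 mm further, then close.

{"method": "step_arm", "body": {"deltas": [[[0,0,0],[0,0,0],0.8],[[0,0,0],[0,0,0],0.8],[[0,0,0],[0,0,0],0.8],[[0,0,0.02],[0,0,0],0.8],[[0,0,0.04],[0,0,0],0.8],[[0,0,0.06],[0,0,0],0.8],[[0,0,0.08],[0,0,0],0.8],[[0,0,0.095],[0,0,0],0.8],[[0,0,0.095],[0,0,0],0.8],[[0,0,0.095],[0,0,0],-1],[[0,0,0.095],[0,0,0],-1],[[0,0,0.095],[0,0,0],-1],[[0,0,0.095],[0,0,0],-1],[[0,0,0.095],[0,0,0],-1],[[0,0,0.095],[0,0,0],-1],[[0,0,0.095],[0,0,0],-1]]}}

```text
t: 13.33
ee_pos: [506.5, -283.7, 11.5]
orientation: [2.613, 1.741, 0.002]
ft_force: [-2.4, 1.6, 5.8]
width: 44.8
grasp_force: 30.0
```

{"method": "step_arm", "body": {"deltas": [[[0,0,-0.02],[0,0,0],-1],[[0,0,-0.07],[0,0,0],-1],[[0,0,-0.15],[0,0,0],-1],[[0,0,-0.23],[0,0,0],-1],[[0,0,-0.29],[0,0,0],-1],[[0.02,0,-0.31],[0,0,0],-1],[[0.07,0,-0.31],[0,0,0],-1],[[0.14,0,-0.31],[0,0,0],-1],[[0.22,0,-0.31],[0,0,0],-1],[[0.3,0,-0.31],[0,0,0],-1],[[0.38,0,-0.31],[0,0,0],-1],[[0.45,0.001,-0.31],[0,0,0],-1],[[0.5,0.001,-0.31],[0,0,0],-1],[[0.512,0.001,-0.29],[0,0,0],-1],[[0.512,0.001,-0.23],[0,0,0],-1],[[0.512,0.001,-0.16],[0,0,0],-1],[[0.512,0.001,-0.1],[0,0,0],-1],[[0.512,0.001,-0.07],[0,0,0],-1],[[0.512,0.001,-0.07],[0,0,0],-1]]}}

```text
t: 14.92
ee_pos: [564.1, -142.0, 29.5]
orientation: [-2.613, -1.741, 0.003]
ft_force: [-0.5, 0.2, -2.9]
width: 44.7
grasp_force: 30.0
```

```bash
python3 - <<'E'
from workcell import *
from h import *
o=get_obs();print(o["t"],o["ee_pos"],o["ft_force"],go(o,(565.8,-142,12),-22.6))
E
```

```text
14.9167 [ 564.10295889 -141.98497665   29.51062818] [-0.53235342  0.18407559 -2.93111735] ([0.0022, 0.0053, 0.0584], [-0.0012, 0.0005, -0.0005])
```

{"method": "step_arm", "body": {"deltas": [[[0.002,0.003,0.01],[0,0,0],-1],[[0.002,0.003,0.02],[0,0,0],-1],[[0.002,0.003,0.03],[0,0,0],-1],[[0.002,0.003,0.04],[0,0,0],-1],[[0.002,0.003,0.05],[0,0,0],-1],[[0.002,0.003,0.058],[0,0,0],-1],[[0.002,0.003,0.058],[0,0,0],-1],[[0.002,0.003,0.058],[0,0,0],-1]]}}

```text
t: 15.58
ee_pos: [567.4, -142.0, 14.8]
orientation: [2.612, 1.741, 0.002]
ft_force: [-1.0, -0.4, -2.4]
width: 45.3
grasp_force: 30.0
```

{"method": "step_arm", "body": {"deltas": [[[0,0,0.004],[0,0,0],-1],[[0,0,0.007],[0,0,0],-1],[[0,0,0.007],[0,0,0],-1],[[0,0,0.007],[0,0,0],-1]]}}

```text
t: 15.92
ee_pos: [567.5, -142.0, 12.8]
orientation: [2.612, 1.741, 0.003]
ft_force: [-0.4, 0.0, -2.6]
width: 44.9
grasp_force: 30.0
```

{"method": "step_arm", "body": {"deltas": [[[0,0,0.003],[0,0,0],-1],[[0,0,0.003],[0,0,0],1],[[0,0,0.003],[0,0,0],1],[[0,0,0.003],[0,0,0],1],[[0,0,0.003],[0,0,0],1],[[0,0,0.003],[0,0,0],1],[[0,0,0.003],[0,0,0],1],[[0,0,-0.05],[0,0,0],1],[[0,0,-0.15],[0,0,0],1],[[0,0,-0.27],[0,0,0],1],[[0,0,-0.39],[0,0,0],1],[[0,0,-0.48],[0,0,0],1],[[0,0,-0.5],[0,0,0],1],[[0,0,-0.5],[0,0,0],1]]}}

```text
t: 17.08
ee_pos: [568.6, -142.3, 165.2]
orientation: [2.609, 1.739, 0.008]
ft_force: [-0.1, 0.4, -0.8]
width: 87.9
grasp_force: 0.0
```

```bash
python3 - <<'E'
from workcell import *
from h import *
import cv2
o=get_obs();print(o["t"],o["ee_pos"])
i=get_image("wrist");np.savez("pics/w7.npz",**i); p=i["pixels"]
# 30 rim: expected projection for centred socket, and measured via Hough near it
def pr(i,q):
    q=np.linalg.inv(i["T"])@[*q,1]; return (q[:2]/q[2]*i["fx"]+[i["cx"],i["cy"]])
e=pr(i,(566,-139.5,67)); print("exp",e)
g=cv2.medianBlur(cv2.cvtColor(p,cv2.COLOR_RGB2GRAY),3)
c=cv2.HoughCircles(g,cv2.HOUGH_GRADIENT,1.2,20,param1=120,param2=18,minRadius=15,maxRadius=45)
for x,y,r in c[0]: print(x,y,r,cast(i,(x,y),67).round(1))
print(go(o,(453,241,o["ee_pos"][2]),71))
E
```

```text
17.0833 [ 568.58934634 -142.28990747  165.23505387]
exp [314.92933014 190.6710366 ]
316.2 275.40002 24.0 [ 531.8 -223.8   67. ]
453.00003 18.6 41.760002 [729.4 -48.   67. ]
425.40002 22.2 44.28 [707.3 -41.7  67. ]
162.6 161.40001 28.08 [446.2 -58.7  67. ]
473.40002 330.6 44.28 [ 665.4 -354.4   67. ]
313.80002 253.8 20.16 [ 539.1 -200.2   67. ]
311.40002 183.0 26.400002 [ 565.8 -131.3   67. ]
563.4 160.20001 40.32 [ 792.7 -202.6   67. ]
427.80002 43.800003 37.559998 [704.3 -58.2  67. ]
161.40001 79.8 18.84 [481.8   3.5  67. ]
407.40002 383.40002 44.28 [ 575.1 -395.4   67. ]
418.2 337.80002 41.64 [ 606.1 -339.6   67. ]
329.40002 234.6 36.24 [ 561.7 -186.9   67. ]
141.0 69.0 18.24 [470.2  17.8  67. ]
303.0 162.6 35.04 [ 566.3 -110.2   67. ]
153.0 336.6 30.6 [ 336.7 -223.3   67. ]
395.40002 365.40002 27.0 [ 570.5 -365.4   67. ]
449.40002 335.40002 42.96 [ 639.1 -350.1   67. ]
580.2 123.00001 41.64 [ 813.2 -174.4   67. ]
534.60004 225.00002 34.920002 [ 754.1 -256.8   67. ]
315.0 109.8 20.04 [595.1 -70.9  67. ]
359.40002 221.40001 44.28 [ 594.3 -185.4   67. ]
563.4 109.8 30.960001 [ 801.1 
[... 399 characters left out ...]
04 [ 742.6 -186.6   67. ]
335.40002 211.8 28.44 [ 576.2 -166.9   67. ]
147.0 179.40001 25.2 [423.8 -67.9  67. ]
311.40002 87.0 23.400002 [599.7 -52.   67. ]
492.6 336.6 25.560001 [ 683.1 -370.5   67. ]
353.40002 394.2 36.120003 [ 511.2 -385.6   67. ]
597.0 299.40002 38.88 [ 798.5 -367.8   67. ]
231.00002 270.6 37.440002 [ 452.8 -184.4   67. ]
586.2 48.600002 33.72 [ 828.5 -113.9   67. ]
610.2 135.0 20.76 [ 837. -196.   67.]
535.80005 149.40001 19.92 [ 770.8 -182.5   67. ]
423.00003 276.6 22.68 [ 634.  -268.5   67. ]
336.6 177.0 20.52 [ 590.2 -135.1   67. ]
347.40002 299.40002 16.08 [ 551.3 -263.1   67. ]
139.8 89.4 15.6 [460.4   4.   67. ]
([1.031, -0.8473, -0.006], [0.0044, 0.004, -1.0895])
```

{"method": "step_arm", "body": {"deltas": [[[0.03,-0.03,-0.05],[0,0,-0.03],1],[[0.1,-0.1,-0.1],[0,0,-0.1],1],[[0.2,-0.2,-0.1],[0,0,-0.18],1],[[0.3,-0.28,-0.1],[0,0,-0.26],1],[[0.4,-0.36,-0.1],[0,0,-0.34],1],[[0.5,-0.44,-0.1],[0,0,-0.42],1],[[0.6,-0.52,-0.1],[0,0,-0.5],1],[[0.7,-0.6,-0.1],[0,0,-0.58],1],[[0.8,-0.68,-0.1],[0,0,-0.66],1],[[0.88,-0.75,-0.1],[0,0,-0.74],1],[[0.94,-0.8,-0.1],[0,0,-0.82],1],[[0.98,-0.83,-0.1],[0,0,-0.9],1],[[1,-0.85,-0.1],[0,0,-0.98],1],[[1,-0.85,-0.1],[0,0,-1],1],[[1,-0.85,-0.1],[0,0,-1],1],[[1,-0.85,-0.1],[0,0,-1],1]]}}

```text
t: 18.47
ee_pos: [446.0, 232.8, 190.3]
orientation: [0.727, 3.056, -0.004]
ft_force: [0.0, 0.7, -0.3]
width: 88.2
grasp_force: 0.0
```

```bash
python3 - <<'E'
from workcell import *
from h import *
o=get_obs();print(o["t"],o["ee_pos"],o["orientation"],go(o,(452.5,239,2),71))
E
```

```text
18.4667 [445.9994445  232.76009382 190.2609987 ] [ 0.7265752   3.05592817 -0.00413532] ([-0.0093, 0.0299, 0.6275], [-0.0017, 0.0006, -0.0902])
```

{"method": "step_arm", "body": {"deltas": [[[-0.009,0.03,0.04],[0,0,-0.05],1],[[-0.009,0.03,0.1],[0,0,-0.09],1],[[-0.009,0.03,0.2],[0,0,-0.09],1],[[-0.009,0.03,0.3],[0,0,-0.09],1],[[-0.009,0.03,0.39],[0,0,-0.09],1],[[-0.009,0.03,0.47],[0,0,-0.09],1],[[-0.009,0.03,0.54],[0,0,-0.09],1],[[-0.009,0.03,0.59],[0,0,-0.09],1],[[-0.009,0.03,0.62],[0,0,-0.09],1],[[-0.009,0.03,0.628],[0,0,-0.09],1],[[-0.009,0.03,0.628],[0,0,-0.09],1],[[-0.009,0.03,0.628],[0,0,-0.09],-1],[[-0.009,0.03,0.628],[0,0,-0.09],-1],[[-0.009,0.03,0.628],[0,0,-0.09],-1],[[-0.009,0.03,0.628],[0,0,-0.09],-1],[[-0.009,0.03,0.628],[0,0,-0.09],-1],[[-0.009,0.03,0.628],[0,0,-0.09],-1],[[-0.009,0.03,0.628],[0,0,-0.09],-1]]}}

```text
t: 19.97
ee_pos: [454.2, 239.8, 4.3]
orientation: [0.516, 3.095, -0.001]
ft_force: [-1.0, -2.2, 6.8]
width: 60.1
grasp_force: 30.0
```

```bash
python3 - <<'E'
from workcell import *
o=get_obs();print(o["t"],o["ee_pos"],o["ft_force"],o["width"],o["grasp_force"],o["orientation"])
E
```

```text
19.9667 [454.20557135 239.75215662   4.29071745] [-1.03738294 -2.23632892  6.78256409] 60.05721150648525 30.001519862562418 [ 5.16407568e-01  3.09539504e+00 -8.98065026e-04]
```

{"method": "step_arm", "body": {"deltas": [[[0,0,-0.03],[0,0,0],-1],[[0,0,-0.09],[0,0,0],-1],[[0,0,-0.17],[0,0,0],-1],[[0,0,-0.26],[0,0,0],-1],[[-0.01,-0.03,-0.35],[0,0,0.02],-1],[[-0.04,-0.09,-0.41],[0,0,0.06],-1],[[-0.08,-0.17,-0.43],[0,0,0.12],-1],[[-0.12,-0.26,-0.43],[0,0,0.18],-1],[[-0.16,-0.35,-0.43],[0,0,0.24],-1],[[-0.2,-0.44,-0.43],[0,0,0.3],-1],[[-0.24,-0.53,-0.43],[0,0,0.36],-1],[[-0.28,-0.62,-0.43],[0,0,0.42],-1],[[-0.32,-0.7,-0.43],[0,0,0.47],-1],[[-0.34,-0.76,-0.43],[0,0,0.49],-1],[[-0.36,-0.79,-0.43],[0,0,0.5],-1],[[-0.36,-0.79,-0.43],[0,0,0.5],-1]]}}

```text
t: 21.3
ee_pos: [479.0, -20.8, 133.2]
orientation: [1.618, 2.689, 0.001]
ft_force: [0.7, 0.2, -4.5]
width: 59.9
grasp_force: 30.0
```

```bash
python3 - <<'E'
from workcell import *
from h import *
o=get_obs();print(o["t"],o["ee_pos"],o["width"],o["ft_force"],go(o,(505.5,-284,130),-22.6))
E
```

```text
21.3 [479.0135514  -20.77530391 133.15790619] 59.925570052992946 [ 0.6571202   0.21598198 -4.47354441] ([-0.8165, -0.333, 0.0119], [0.002, 0.001, 0.588])
```

{"method": "step_arm", "body": {"deltas": [[[-0.03,-0.01,0],[0,0,0.02],-1],[[-0.09,-0.04,0],[0,0,0.07],-1],[[-0.17,-0.07,0],[0,0,0.13],-1],[[-0.25,-0.1,0],[0,0,0.19],-1],[[-0.34,-0.14,0],[0,0,0.25],-1],[[-0.43,-0.17,0],[0,0,0.32],-1],[[-0.52,-0.21,0],[0,0,0.38],-1],[[-0.61,-0.25,0],[0,0,0.45],-1],[[-0.69,-0.28,0],[0,0,0.51],-1],[[-0.75,-0.31,0],[0,0,0.55],-1],[[-0.8,-0.325,0],[0,0,0.58],-1],[[-0.816,-0.333,0],[0,0,0.588],-1],[[-0.816,-0.333,0],[0,0,0.588],-1],[[-0.816,-0.333,0],[0,0,0.588],-1]]}}

```text
t: 22.47
ee_pos: [505.6, -281.2, 133.0]
orientation: [2.609, 1.748, 0.002]
ft_force: [-0.2, 1.1, -4.5]
width: 60.0
grasp_force: 30.0
```

```bash
python3 - <<'E'
from workcell import *
from h import *
import time
o=get_obs();print(o["t"],o["ee_pos"],go(o,(505.5,-284,15),-22.6))
get_image("side");o=get_obs();print(o["ee_pos"],go(o,(505.5,-284,15),-22.6))
E
```

```text
22.4667 [ 505.63746087 -281.18481121  133.01657696] ([-0.0091, 0.0025, 0.3934], [0.0012, -0.0004, 0.0026])
[ 505.59342914 -280.89571529  133.05443327] ([-0.0099, 0.003, 0.3935], [0.0011, -0.0003, 0.0028])
```

{"method": "step_arm", "body": {"deltas": [[[-0.005,0.002,0.03],[0,0,0.002],-1],[[-0.01,0.003,0.09],[0,0,0.003],-1],[[-0.01,0.003,0.16],[0,0,0.003],-1],[[-0.01,0.003,0.23],[0,0,0.003],-1],[[-0.01,0.003,0.28],[0,0,0.003],-1],[[-0.01,0.003,0.31],[0,0,0.003],-1],[[-0.01,0.003,0.325],[0,0,0.003],-1],[[-0.01,0.003,0.335],[0,0,0.003],-1],[[-0.01,0.003,0.345],[0,0,0.003],-1],[[-0.01,0.003,0.355],[0,0,0.003],-1],[[-0.01,0.003,0.365],[0,0,0.003],-1],[[-0.01,0.003,0.365],[0,0,0.003],-1]]}}

```text
t: 23.52
ee_pos: [505.9, -285.6, 23.9]
orientation: [2.613, 1.739, 0.003]
ft_force: [-0.9, 0.4, -4.4]
width: 60.2
grasp_force: 30.0
```

{"method": "step_arm", "body": {"deltas": [[[0,0,0.01],[0,0,0],-1],[[0,0,0.018],[0,0,0],-1],[[0,0,0.024],[0,0,0],-1],[[0,0,0.024],[0,0,0],-1],[[0,0,0.024],[0,0,0],-1]]}}

```text
t: 23.93
ee_pos: [505.9, -285.6, 16.6]
orientation: [2.613, 1.739, 0.003]
ft_force: [0.0, 1.2, -4.9]
width: 60.0
grasp_force: 30.0
```

Now release, rise, and fetch the 24.

{"method": "step_arm", "body": {"deltas": [[[0,0,0.002],[0,0,0],-1],[[0,0,0.002],[0,0,0],1],[[0,0,0.002],[0,0,0],1],[[0,0,0.002],[0,0,0],1],[[0,0,0.002],[0,0,0],1],[[0,0,0.002],[0,0,0],1],[[0,0,0.002],[0,0,0],1],[[0,0,-0.05],[0,0,0],1],[[0,0,-0.15],[0,0,0],1],[[0,0,-0.26],[0,0,0],1],[[0,0,-0.37],[0,0,0],1],[[0,0,-0.44],[0,0,0],1],[[0,0,-0.46],[0,0,0],1],[[0,0,-0.46],[0,0,0],1]]}}

```text
t: 25.1
ee_pos: [506.6, -286.0, 156.5]
orientation: [2.61, 1.737, 0.005]
ft_force: [0.9, -0.2, -0.3]
width: 87.5
grasp_force: 0.0
```

```bash
python3 - <<'E'
from workcell import *
from h import *
o=get_obs();print(o["t"],o["ee_pos"],go(o,(431.5,102,150),40),go(o,(431.5,102,150),71))
E
```

```text
25.1 [ 506.56993105 -286.01301296  156.4849459 ] ([1.0964, -0.7304, 0.0161], [0.0038, 0.0028, -0.7297]) ([1.0964, -0.7304, 0.0161], [0.0032, 0.004, -1.0904])
```

```bash
python3 - <<'E'
from h import *
S=np.load("pics/scene0.npz");D=np.load("pics/side0.npz")
print(cast(S,(288.5,204),50),cast(D,(298,210),50),cast(S,(296,231),50))
E
```

```text
[461.05330212  18.20766928  50.        ] [461.97697527  18.38988385  50.        ] [419.7364743  -67.73086475  50.        ]
```

{"method": "step_arm", "body": {"deltas": [[[0.03,-0.02,0],[0,0,-0.02],1],[[0.1,-0.07,0],[0,0,-0.07],1],[[0.2,-0.13,0],[0,0,-0.13],1],[[0.3,-0.2,0],[0,0,-0.2],1],[[0.4,-0.27,0],[0,0,-0.27],1],[[0.5,-0.33,0],[0,0,-0.34],1],[[0.6,-0.4,0],[0,0,-0.41],1],[[0.7,-0.47,0],[0,0,-0.48],1],[[0.8,-0.54,0],[0,0,-0.56],1],[[0.89,-0.62,0],[0,0,-0.64],1],[[0.96,-0.69,0],[0,0,-0.7],1],[[1,-0.73,0],[0,0,-0.73],1],[[1,-0.73,0],[0,0,-0.73],1],[[1,-0.73,0],[0,0,-0.73],1]]}}

```text
t: 26.27
ee_pos: [417.7, 76.5, 152.6]
orientation: [1.323, 2.849, -0.003]
ft_force: [0.6, 0.1, -0.1]
width: 87.9
grasp_force: 0.0
```

```bash
python3 - <<'E'
from workcell import *
from h import *
import cv2
o=get_obs();print(o["t"],o["ee_pos"])
i=get_image("wrist");np.savez("pics/w8.npz",**i);p=i["pixels"]
def pr(i,q):
    q=np.linalg.inv(i["T"])@[*q,1]; return (q[:2]/q[2]*i["fx"]+[i["cx"],i["cy"]])
e=pr(i,(431.5,102,50));print(e, pr(i,(431.5,102,0)))
h=cv2.cvtColor(p,cv2.COLOR_RGB2HSV); 
x,y=e.astype(int); 
g=h[...,2]; m=((g<165)&(h[...,1]<40)).astype(np.uint8)
m[:max(0,y-60)]=0;m[y+70:]=0;m[:,:x-60]=0;m[:,x+60:]=0
n,l,s,c=cv2.connectedComponentsWithStats(m)
for k in range(1,n):
    if s[k,4]>60: print(s[k],c[k].round())
print(go(o,(431.5,102,-3),40))
E
```

```text
26.2667 [417.65652228  76.47749088 152.59638723]
[348.23753511 179.59902477] [344.47021011 169.9332332 ]
[329 154  41  41 978] [348. 173.]
[384 208  24  41 326] [397. 231.]
([0.0359, 0.0908, 0.5185], [-0.0009, 0.0008, 0.0019])
```

{"method": "step_arm", "body": {"deltas": [[[0.02,0.05,0],[0,0,0],1],[[0.036,0.09,0.06],[0,0,0],1],[[0.036,0.09,0.15],[0,0,0],1],[[0.036,0.09,0.25],[0,0,0],1],[[0.036,0.09,0.34],[0,0,0],1],[[0.036,0.09,0.42],[0,0,0],1],[[0.036,0.09,0.48],[0,0,0],1],[[0.036,0.09,0.52],[0,0,0],1],[[0.036,0.09,0.532],[0,0,0],1],[[0.036,0.09,0.532],[0,0,0],1],[[0.036,0.09,0.532],[0,0,0],-1],[[0.036,0.09,0.532],[0,0,0],-1],[[0.036,0.09,0.532],[0,0,0],-1],[[0.036,0.09,0.532],[0,0,0],-1],[[0.036,0.09,0.532],[0,0,0],-1],[[0.036,0.09,0.532],[0,0,0],-1],[[0.036,0.09,0.532],[0,0,0],-1],[[0.036,0.09,0.532],[0,0,0],-1],[[0.036,0.09,0.532],[0,0,0],-1]]}}

```text
t: 27.9
ee_pos: [433.6, 101.4, -5.4]
orientation: [1.326, 2.845, 0.0]
ft_force: [-0.8, -0.3, 3.2]
width: 37.9
grasp_force: 30.0
```

```bash
python3 - <<'E'
from workcell import *
from h import *
o=get_obs();print(o["t"],o["ee_pos"],o["width"],o["ft_force"])
o["ee_pos"][2]=120;print(go(o,(591,-73,120),-22.6))
E
```

```text
27.9 [433.56329889 101.39415207  -5.44744218] 37.92147943835227 [-0.84284106 -0.33576554  3.18756205]
([-0.7827, 0.0279, 0.0022], [0.0018, 0.0011, 0.7287])
```

```bash
python3 - <<'E'
from h import *
import cv2
i=np.load("pics/w7.npz");p=i["pixels"];g=cv2.cvtColor(p,cv2.COLOR_RGB2GRAY)
def pr(i,q):
    q=np.linalg.inv(i["T"])@[*q,1]; return (q[:2]/q[2]*i["fx"]+[i["cx"],i["cy"]])
e=pr(i,(592.5,-73,12));print(e,pr(i,(592.5,-73,28)))
x,y=e.astype(int);m=np.zeros_like(g);m[y-35:y+35,x-30:x+30]=(g[y-35:y+35,x-30:x+30]<75)
n,l,s,c=cv2.connectedComponentsWithStats(m)
for k in range(1,n):
    if s[k,4]>60:
        r=cv2.minAreaRect(np.argwhere(l==k)[:,::-1].astype(np.float32));print(s[k],r,cast(i,r[0],12).round(1))
b=cv2.resize(g[y-20:y+20,x-15:x+15],None,fx=.5,fy=.5,interpolation=cv2.INTER_AREA);print(b)
E
```

```text
[313.96217797 112.67994379] [313.77894714 112.82846865]
[293  77  43   3 113] ((314.0, 78.0), (2.0, 42.0), 90.0) [606.  -41.2  12. ]
[300  94  29  31 760] ((314.0, 109.0), (30.0, 28.0), 90.0) [594.  -69.6  12. ]
[[182 175 170 166 163 164 163 166 166 165 169 167 168 165 164]
 [170  69  66  64  63  63  63  65  64  64  63  63  64  65  63]
 [164  53  58  59  57  57  59  60  59  60  59  59  61  60  60]
 [165  51  58  58  59  59  59  57  58  58  62  59  60  59  60]
 [165  53  58  58  59  57  59  59  59  59  60  60  59  59  59]
 [164  53  57  59  58  58  58  58  58  60  60  59  60  59  59]
 [167  53  57  59  60  58  59  62  69  61  59  61  59  59  57]
 [172  62  57  59  58  60  85 103  99 100  71  59  58  59  56]
 [172  60  58  57  58  71  96 104 116  95  97  61  58  57  58]
 [173  60  57  57  59  82  94 145 163 118  93  71  59  57  56]
 [172  62  57  56  57  76  88 130 151 104  92  64  59  59  56]
 [171  59  57  57  57  63  86  83  86  82  87  56  56  56  57]
 [176  60  57  57  58  56  64  84  84  80  60  57  57  57  56]
 [176  65  55  57  55  57  55  54  58  57  56  56  57  56  55]
 [176  74  55  56  55  58  55  56  56  58  55  57  56  56  54]
 [195  73  55  59  54  59  55  57  58  56  61  56  55  55  55]
 [223  91  85  74  79  78  74  85  74  80  79  75  86  77  83]
 [203  94  67  78  68  80  71  66  77  71  79  72  68  73  68]
 [181 151 122 121 121 119 118 121 120 120 123 120 123 121 122]
 [182 181 185 190 180 187 178 190 185 182 196 181 194 181 182]]
```

{"method": "step_arm", "body": {"deltas": [[[0,0,-0.03],[0,0,0],-1],[[0,0,-0.09],[0,0,0],-1],[[0,0,-0.18],[0,0,0],-1],[[0,0,-0.27],[0,0,0],-1],[[-0.02,0,-0.36],[0,0,0.02],-1],[[-0.07,0,-0.41],[0,0,0.06],-1],[[-0.14,0,-0.42],[0,0,0.12],-1],[[-0.22,0.01,-0.42],[0,0,0.19],-1],[[-0.3,0.01,-0.42],[0,0,0.26],-1],[[-0.38,0.01,-0.42],[0,0,0.33],-1],[[-0.46,0.02,-0.42],[0,0,0.4],-1],[[-0.54,0.02,-0.42],[0,0,0.47],-1],[[-0.62,0.02,-0.42],[0,0,0.54],-1],[[-0.69,0.03,-0.42],[0,0,0.61],-1],[[-0.74,0.03,-0.42],[0,0,0.67],-1],[[-0.78,0.03,-0.42],[0,0,0.72],-1],[[-0.787,0.029,-0.42],[0,0,0.729],-1],[[-0.787,0.029,-0.42],[0,0,0.729],-1],[[-0.787,0.029,-0.42],[0,0,0.729],-1]]}}

```text
t: 29.48
ee_pos: [590.7, -73.3, 120.9]
orientation: [2.611, 1.744, 0.001]
ft_force: [0.0, -0.1, -2.5]
width: 37.9
grasp_force: 30.0
```

```bash
python3 - <<'E'
from workcell import *
from h import *
get_image("side");o=get_obs();print(o["t"],o["ee_pos"],o["width"],o["ft_force"],go(o,(592,-74,7),-22.6))
E
```

```text
29.5333 [590.69640234 -73.06169374 120.9855022 ] 37.79024798522907 [-0.47642776  0.4440959  -2.4466925 ] ([-0.0012, 0.0045, 0.38], [0.0012, 0.0001, 0.001])
```

{"method": "step_arm", "body": {"deltas": [[[0,0.002,0.03],[0,0,0],-1],[[0,0.003,0.09],[0,0,0],-1],[[0,0.003,0.16],[0,0,0],-1],[[0,0.003,0.22],[0,0,0],-1],[[0,0.003,0.27],[0,0,0],-1],[[0,0.003,0.3],[0,0,0],-1],[[0,0.003,0.315],[0,0,0],-1],[[0,0.003,0.325],[0,0,0],-1],[[0,0.003,0.335],[0,0,0],-1],[[0,0.003,0.345],[0,0,0],-1],[[0,0.003,0.355],[0,0,0],-1],[[0,0.003,0.355],[0,0,0],-1]]}}

```text
t: 30.53
ee_pos: [592.8, -74.2, 14.5]
orientation: [2.612, 1.741, 0.003]
ft_force: [-0.7, 0.2, -2.2]
width: 37.6
grasp_force: 30.0
```

Engaged without contact. I'll lower the last 7 mm, release and rise.

{"method": "step_arm", "body": {"deltas": [[[0,0,0.01],[0,0,0],-1],[[0,0,0.018],[0,0,0],-1],[[0,0,0.024],[0,0,0],-1],[[0,0,0.024],[0,0,0],-1],[[0,0,0.024],[0,0,0],1],[[0,0,0.024],[0,0,0],1],[[0,0,0.024],[0,0,0],1],[[0,0,0.024],[0,0,0],1],[[0,0,0.024],[0,0,0],1],[[0,0,0.024],[0,0,0],1],[[0,0,-0.05],[0,0,0],1],[[0,0,-0.15],[0,0,0],1],[[0,0,-0.27],[0,0,0],1],[[0,0,-0.39],[0,0,0],1],[[0,0,-0.5],[0,0,0],1],[[-0.02,0,-0.6],[0,0,0],1],[[-0.05,0,-0.7],[0,0,0],1],[[-0.1,0,-0.75],[0,0,0],1],[[-0.15,0,-0.8],[0,0,0],1],[[-0.2,0,-0.8],[0,0,0],1]]}}

```text
t: 32.2
ee_pos: [570.6, -130.1, 258.4]
orientation: [2.608, 1.739, 0.009]
ft_force: [0.3, -0.1, 0.4]
width: 87.7
grasp_force: 0.0
```

{"method": "step_arm", "body": {"deltas": [[[-0.03,0,0],[0,0,0],1],[[-0.1,0,0],[0,0,0],1],[[-0.2,0,0],[0,0,0],1],[[-0.27,0,0],[0,0,0],1],[[-0.3,0,0],[0,0,0],1],[[-0.3,0,0],[0,0,0],1],[[-0.3,0,0],[0,0,0],1]]}}

```text
t: 32.78
ee_pos: [534.3, -212.0, 254.1]
orientation: [2.614, 1.74, 0.003]
ft_force: [-0.5, -0.4, -0.0]
width: 87.9
grasp_force: 0.0
```

```bash
python3 - <<'E'
from workcell import *
from h import *
import cv2
o=get_obs();print(o["t"],o["ee_pos"])
i=get_image("wrist");s=get_image("side");np.savez("pics/w9.npz",**i);np.savez("pics/s9.npz",**s)
for c in ((593,-72,62),(566,-139.5,67),(533,-218.5,72),(505.5,-282.8,76)):
    q=np.linalg.inv(i["T"])@[*c,1]; print((q[:2]/q[2]*i["fx"]+[i["cx"],i["cy"]]).round())
a=cv2.resize(i["pixels"][20:320,220:420,::-1],(400,600),interpolation=cv2.INTER_CUBIC)
b=cv2.resize(s["pixels"][205:325,320:400,::-1],(400,600),interpolation=cv2.INTER_CUBIC)
cv2.imwrite("pics/end.png",np.hstack([a,b]))
E
```

```text
32.7833 [ 534.34682179 -212.02398526  254.13798445]
[319.  39.]
[320. 107.]
[320. 180.]
[320. 234.]
```

View pics/end.png

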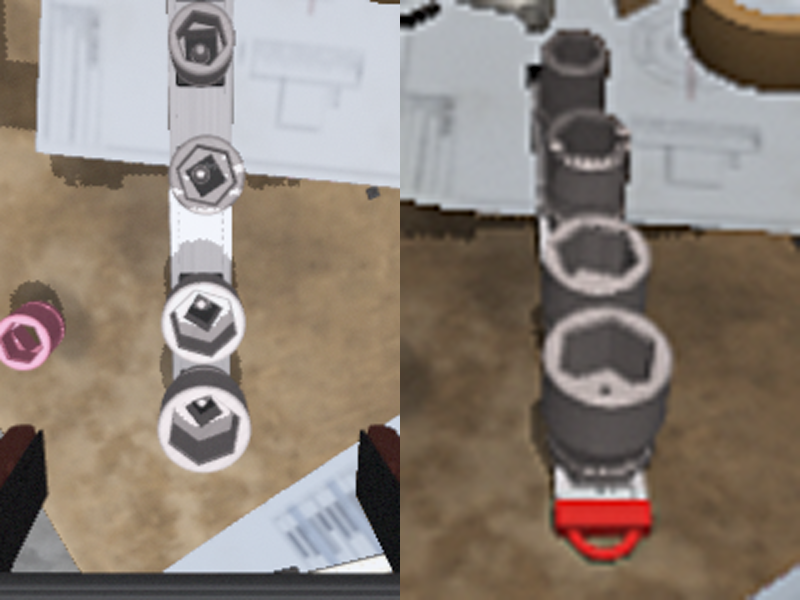

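All four sockets stand upright in the right order, with a stud visible in each mouth. The rims at (320,42), (323,107), (322,180) and (323,234) match the predicted seated positions within 3 px.

```bash
python3 -c "
from workcell import *
print(close_job())"
```

```text
the job is handed in; nothing more can be done
None
```

The job is handed in at about 33 s: the 41, 36, 30 and 24 sockets stand upright on clips 1 to 4 in the last pictures, the gripper is clear, and the hand-in gave no verdict.

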